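# Open the guard of the key-cutting machine

### The job

A key has just been cut: open the clear guard of the key-cutting machine. Press the release tab down with a fingertip so that the spring lifts the guard, then push the guard up and over until it is fully open against its stop, and leave it there. Do not grip or force anything, do not press the start button, and leave the other things lying where they are.

Things in the scene. Friction and masses are not known exactly. Their poses are not given: they have to be found in the camera images.
- key_machine: Grey key-cutting machine, fixed, 190 deep (x) x 210 wide (y) x 98 mm high. Origin: centre of its underside, on the bench; x to its back, y to its left, z up; its front looks to its -x. Left two thirds: cutting chamber under the clear guard; right third: control block, 90 mm high, with display and start button; at the back the motor housing, 98 mm high, with a brush on it
- tab_pad (a point): Centre of the top of the release tab's pad: a ribbed aluminium paddle 30 (x) x 34 mm (y) that sticks out level from the machine's front, 122 mm in front of the machine's origin, at its y = +30 mm, 61.5 mm above the bench. Moves with the tab. 30 mm behind this point the tab's hook, 16 mm wide, stands up to 102 mm over the bench; it tips forward up to 9 mm when the pad is pressed
- release_tab (a joint): Turn of the sprung release tab, rad: 0 at rest, 0.2 fully down (pad centre then 8 to 9 mm lower). The hook lets the guard go at about 0.13 (5 to 6 mm down). Takes 3 to 4 N at the pad's centre to let go, about 4 N fully down, where it meets a hard stop; springs back when released, and the guard stays up
- guard_front_edge (a point): Middle of the guard's front edge, half-way through its 8 mm thickness, 126 mm from the hinge axis; moves with the guard; 92 mm above the bench when shut. The guard is a black frame 147 mm wide (y) round a clear pane 3 mm thick, 120 g. At this point the edge has a notch for the hook, 25 mm wide and 11 mm deep, between two 61 mm wide lips
- guard_hinge (a point): Middle of the guard's hinge axis, which runs along the machine's y axis, 92 mm above the bench, 28 mm behind the machine's origin, at the machine's y = +32 mm
- guard (a joint): Opening angle of the guard, rad: 0 shut, level and latched. Once released, a spring pin lifts it to about 0.7, where it rests (front edge about 80 mm higher). From there it turns on a damped, slightly stiff hinge with about 1 N at the front edge; 1.57 is upright, at 1.8 it leans back on its rubber stop. Let go well before upright it falls back on the pin; beyond upright it stays open
- start_button (a joint): Travel of the round start button, 18 mm across, at the front of the control block; m, 0 up, 0.004 pressed. At x = -72, y = -74 mm in the machine's frame, top about 105 mm over the bench. Not to be pressed
- padlock: Brass padlock, 19 x 42 x 66 mm, standing on the bench to the left of the machine; origin: centre of its underside. Leave it
- lock_cylinder: Lock cylinder, 67 x 28 x 38 mm, on the bench to the left of the machine, behind the padlock; origin: centre of its underside. Leave it
- oil_bottle: Small oil bottle with a red spout, 40 mm across, 114 mm high, to the right of the machine; origin: centre of its underside. Leave it
- bench_brush: Chip brush, 151 x 29 x 14 mm, lying across the top of the machine's motor housing behind the guard; origin: centre of its underside. Leave it
- eraser_block: Brown abrasive block, 24 x 50 x 18 mm, on the bench to the right of the machine, in front of the oil bottle; origin: centre of its underside. Leave it

How it is judged (in metres and radians):
On the way, in this order (a step that is already met when the one before it is completed fails the run):
1. the release tab is pressed down until its hook lets go (value of joint release_tab above 0.11 rad), for 0.05 s.
2. the spring has lifted the guard and the tab is let go (value of joint guard above 0.45 rad and value of joint release_tab below 0.05 rad), for 0.1 s.
At the end, for the whole second after the job is handed in: The guard stands fully open at rest, within 0.1 rad of its stop (joint over 1.7 of 1.8), and the release tab is back up (value of joint guard above 1.7 rad and value of joint release_tab below 0.05 rad and value of joint start_button below 0.0015 m and velocity of joint guard between -0.05 and 0.05 rad/s); the robot touches nothing.
It fails at once if the start button was pressed (value of joint start_button above 0.002 m).
It fails at once if the guard was gripped or forced (over 40 N) (contact force between the fingers and guard above 40 N).
It fails at once if the release tab was gripped or forced (over 40 N) (contact force between the fingers and release_tab above 40 N).
It fails at once if another thing was moved or lifted (over 15 mm) (distance of any of padlock, lock_cylinder, oil_bottle, bench_brush, eraser_block from where it was at the start of the episode above 0.015 m).
It also fails if it takes over 48 s, if anything falls off the work surface, if the arm or the gripper's body presses on something with over 40 N, if the wrist force passes 120 N, or if a joint passes its speed limit or range.

### The arm

A 6-joint arm with a two-finger parallel gripper is mounted at the origin on a cart in front of the work surface, level with it; the furniture and walls round the work are solid. World frame = base frame: x ahead of the robot, y to its left, z up, the work surface at z = 0. Lengths are in m, angles in degrees, forces in N, time in s.
With the tool pointing down it reaches from about 0.35 to 0.875 m from the base axis. Payload 4.2 kg.
Tool frame: the origin (TCP) lies on the centre line of the jaws, within the pads' length; the fingertips stand tip_reach ahead of it and the grasp point (between the pads) is the TCP (tip_reach is the distance from the TCP to the fingertips, in m); z points along the fingers, y is the line along which they close (so a half turn about z gives the same grasp; the last joint's range is limited). The gripper opens to 87 mm and grips with 3 to 60 N. Pads are 19 mm wide; open, the fingers measure 117 mm over their backs; the gripper's body (75 mm by 190 mm) begins 51 mm behind the grasp point.
Start: joints at [82.884, 22.042, 0.453, 0, -68.411, -14.817], TCP at [0.233, 0.58, 0.242] pointing down, gripper open.
Joint ranges: [-179.83, 179.83], [-69.29, 118.12], [-61.27, 80.66], [-181.25, 117.63], [-171.15, -9.14], [-177.46, 177.46]. Speed limits (degrees/s): [159.86, 159.86, 180, 180, 180, 180].

### API

Orientations are given as a 3x3 rotation matrix whose columns are the frame's x, y, z axes.
In Python, from station import sense, capture, finish_job, tip_reach gives the robot as it stands.
- The arm moves only by the tool arm_command, never from a script. Its argument "deltas" is a list of rows, each a list of 7 numbers: the turn, a rotation vector about the tool's x, y, z in rad, then the shift along the tool's x, y, z in cm, then the closure, from -1 (fully open) to 1 (shut), so that 0 is half open. In form: [[rx, ry, rz, dx, dy, dz, hand], ...]. A call has 1 to 8 rows; each row is the pose to reach, as a shift and turn from the pose commanded when the call began, along the tool's axes at that moment; what a row does not reach only later rows make up. A row lasts 1/12 s, in which the tool goes at most 41.7 mm and 7.16 degrees, less where a joint would pass 70% of its speed; a pose out of reach is approached as far as the arm can. A call with a gripper value outside its range is refused whole. The fingers move at their own pace and stop on an object; the grip force is fixed at half the most. Time passes only in rows, so rows that repeat a pose let the fingers close. It gives the time, the measured TCP pose, the force, the opening and the grip force at its end, in the units of the state.
- sense(): the state, without advancing time (a new reading comes with each control period).
- capture(name): name is "side" or "top" or "wrist"; returns a dict with "pixels" (480x640x3 uint8, blue, green, red), "fovy" (degrees; the focal length in pixels is half the picture's height over the tangent of half this angle, whatever the lens; pixels are square), "cx", "cy" (the principal point, pixels), "k1" (the pictures are not rectified: a ray, as slopes to the right and down, at radius r is drawn at 1 + k1 r^2 times it, then the intrinsics apply), "rvec" (rotation vector, rad) and "tvec" (3), from world to camera coordinates, as OpenCV has them. Camera axes: x right, y down, z forward; pixel columns grow to the right and rows downward; lengths in m; the calibration is good to about 2 mm. A picture is of the moment at which its call begins. There is no depth.
- finish_job(): hands the job in; it is judged then, once.
The state is a dict: "time_s": time; "joints": joint angles; "joint_velocities": joint speeds; "effort": joint torques, N m; "tcp_pos": TCP position; "ee_rot": TCP orientation; "wrist_force": force on the tool from outside, world axes, zero at the start; "moment": the same for the moment, N m; "gripper_width": opening from 0.0 (shut) to 1.0 (fully open); "gripper_force": force on a finger pad.
Only numpy, scipy, OpenCV 4.12 (cv2) and the standard library are available. Lean on these libraries where they do the work, as an engineer would, in place of code of your own. Each camera call takes 0.05 s, during which the arm holds its last target. There are 200 camera calls.

## Working session

There is one attempt and no reset: what is moved stays moved. The work goes in short steps, Python scripts to look and compute and a tool call to move; the robot and the scene stay as the last step left them, time stands still between calls to the robot, and variables do not carry over. Pictures are saved under pics/ and viewed, at most 12 in all, crops included, and the job is handed in when it is done.

Besides the shell and the picture viewer there is one more tool, called after "Emit:" by a JSON object that holds its "api" and its "payload", one argument or row to a line. arm_command: Moves the arm, as the interface text tells. Its arguments: {"type":"object","properties":{"deltas":{"type":"array"}},"required":["deltas"]}

```bash
mkdir -p pics; cat > h.py <<'E'
import numpy as np, cv2
from station import sense, capture, finish_job, tip_reach
def cam(c):
    f=240/np.tan(np.radians(c["fovy"])/2)
    return np.array([[f,0,c["cx"]],[0,f,c["cy"]],[0,0,1]]),np.array([c["k1"],0,0,0,0.]),np.array(c["rvec"],float),np.array(c["tvec"],float)
def proj(c,P):
    K,d,r,t=cam(c); return cv2.projectPoints(np.array(P,float).reshape(-1,3),r,t,K,d)[0][:,0]
def plane(c,uv,z):
    K,d,r,t=cam(c); n=cv2.undistortPoints(np.array(uv,float).reshape(-1,1,2),K,d)[:,0]
    R=cv2.Rodrigues(r)[0]; o=-R.T@t; D=np.c_[n,np.ones(len(n))]@R
    return o+D*((z-o[2])/D[:,2])[:,None]
E
python3 - <<'E'
from h import *
print(tip_reach, sense())
for n in("side","top"):
    c=capture(n); cv2.imwrite(f"pics/{n}0.png",c["pixels"]); print(n,{k:v for k,v in c.items() if k!="pixels"})
E
```

```text
0.019 {'time_s': 0.0, 'joints': array([ 8.28842941e+01,  2.20912205e+01,  3.78270347e-01, -3.01128565e-02,
       -6.84111533e+01, -1.48148723e+01]), 'joint_velocities': array([-0.01682044,  0.00452954, -0.06556287,  0.03077996,  0.02085839,
       -0.00171299]), 'effort': array([-1.27222818e-03, -3.90665710e+01,  1.87405586e+01,  4.21986446e+00,
        1.10016443e-02, -1.97013646e-04]), 'tcp_pos': array([0.23320827, 0.57924102, 0.24044151]), 'ee_rot': array([[ 9.27564653e-01, -3.73661941e-01, -7.53240498e-04],
       [-3.73662692e-01, -9.27562305e-01, -2.08874551e-03],
       [ 8.18072115e-05,  2.21890438e-03, -9.99997535e-01]]), 'wrist_force': array([-0.53968358,  0.47280454,  0.39877431]), 'moment': array([-0.0036953 ,  0.02266752,  0.03819275]), 'gripper_force': 0.0, 'gripper_width': 1.0002056924763627}
side {'fovy': 44.8854254802573, 'cx': 318.7868300441363, 'cy': 237.23824228908475, 'k1': -0.19544540587758397, 'rvec': array([ 0.39598136, -2.52220062,  1.50587558]), 'tvec': array([0.39407401, 0.29233189, 0.55131565])}
top {'fovy': 51.8754863936972, 'cx': 316.2919785919621, 'cy': 250.2940303776322, 'k1': 0.01728119260081245, 'rvec': array([ 2.15931673, -2.1031455 ,  0.10894321]), 'tvec': array([-0.27782189,  0.51633308,  0.87162101])}
```

View pics/side0.png

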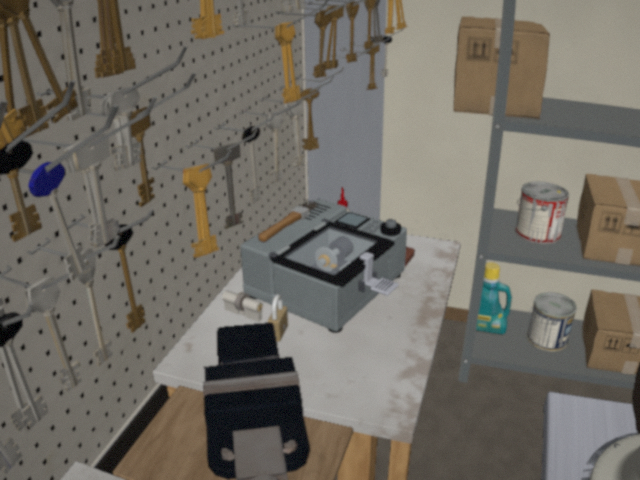

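View pics/top0.png

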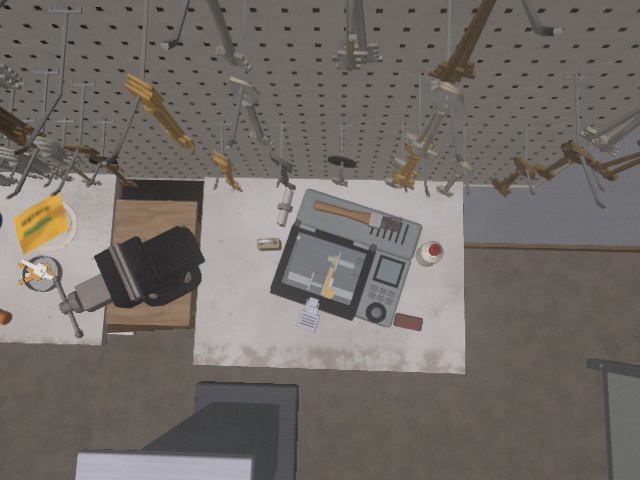

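The side view shows the tab at about (378,278), with the guard shut. In the top view the pad is at about (309,318), the hook at (313,303), the start button at (376,311) and the guard frame spans (272–376, 222–318). I'll zoom in on the top view.

```bash
python3 - <<'E'
from h import *
im=cv2.imread("pics/top0.png")[180:340,250:450]
cv2.imwrite("pics/z.png",cv2.resize(im,None,fx=4,fy=3.75 if 0 else 3.7,interpolation=cv2.INTER_CUBIC)[:600])
c=capture("top")
print(plane(c,[[309,318]],.0615),plane(c,[[376,311]],.105),plane(c,[[297,224],[376,245]],.096))
E
```

```text
[[ 0.40037519 -0.25608961  0.0615    ]] [[ 0.41483643 -0.36804825  0.105     ]] [[ 0.55906864 -0.232332    0.096     ]
 [ 0.52585374 -0.36749328  0.096     ]]
```

View pics/z.png

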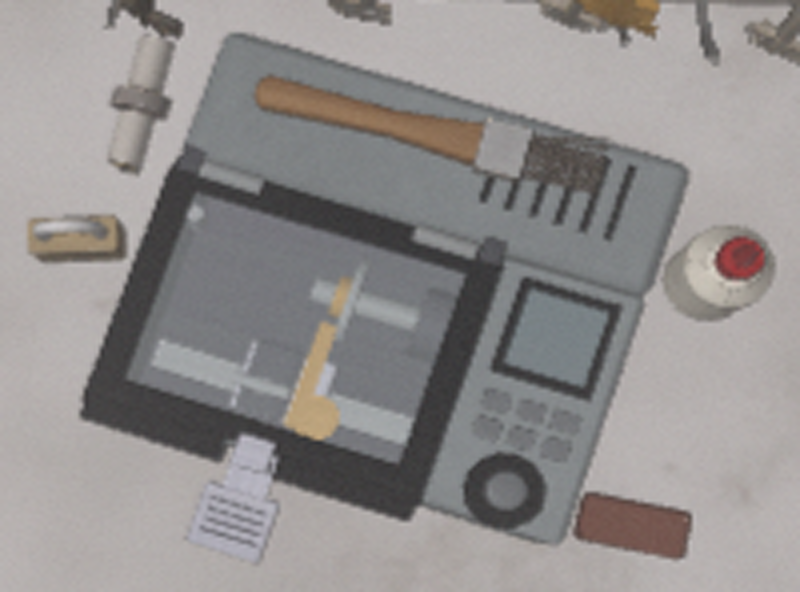

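The zoomed crop (scale 4 × 3.7) shows the pad corners at (205,482), (278,495), (262,562) and (188,542). The guard front corners are at (88,408) and (410,518), and the button is at (503,490). Next I'll fit the machine's planar pose from these.

```bash
cat >> h.py <<'E'
def fit2(M,W):
    a,b=M-M.mean(0),W-W.mean(0)
    th=np.arctan2((a[:,0]*b[:,1]-a[:,1]*b[:,0]).sum(),(a*b).sum())
    R=np.array([[np.cos(th),-np.sin(th)],[np.sin(th),np.cos(th)]]); return th,R,W.mean(0)-R@M.mean(0)
E
python3 - <<'E'
from h import *
c=capture("top")
z=lambda x,y:[250+x/4-.375,180+y/3.7-.36]
L=[((-122,30),61.5,z(233,520)),((-72,-74),105,z(503,490)),((-98,105.5),96,z(84,405)),((-98,-41.5),96,z(412,520)),((95,-105),98,z(692,168)),((95,105),98,z(226,32))]
M=np.array([l[0] for l in L])/1e3
W=np.array([plane(c,[l[2]],l[1]/1e3)[0,:2] for l in L])
th,R,t=fit2(M,W); print(np.degrees(th),t); print((W-(M@R.T+t))*1e3)
print("pad",R@[-.122,.03]+t)
s=capture("side")
P=lambda x,y,zz:[*(R@[x,y]+t),zz]
u=proj(s,[P(-.122,.03,.0615),P(-.098,.1055,.096),P(-.098,-.0415,.096),P(-.072,-.074,.105),P(-.092,.03,.102)])
im=s["pixels"].copy()
for q in u: cv2.circle(im,(int(round(q[0]*4)),0),0,(0,0,255)) if 0 else None
im=cv2.resize(im[190:340,230:430],None,fx=4,fy=4,interpolation=cv2.INTER_CUBIC)
for q in u: cv2.drawMarker(im,(int((q[0]-230)*4),int((q[1]-190)*4)),(0,0,255),0,14,1)
cv2.imwrite("pics/s1.png",im)
np.save("pose.npy",[th,*t])
E
```

```text
-17.411688638430018 [ 0.50384265 -0.31896178]
[[ 0.16832944 -0.42409097]
 [ 0.06164594  0.97926294]
 [ 4.70906311 -2.70587462]
 [ 0.88668798 -1.1318223 ]
 [-1.56590897  2.19775782]
 [-4.25981751  1.08476713]]
pad [ 0.39640984 -0.25382968]
```

View pics/s1.png

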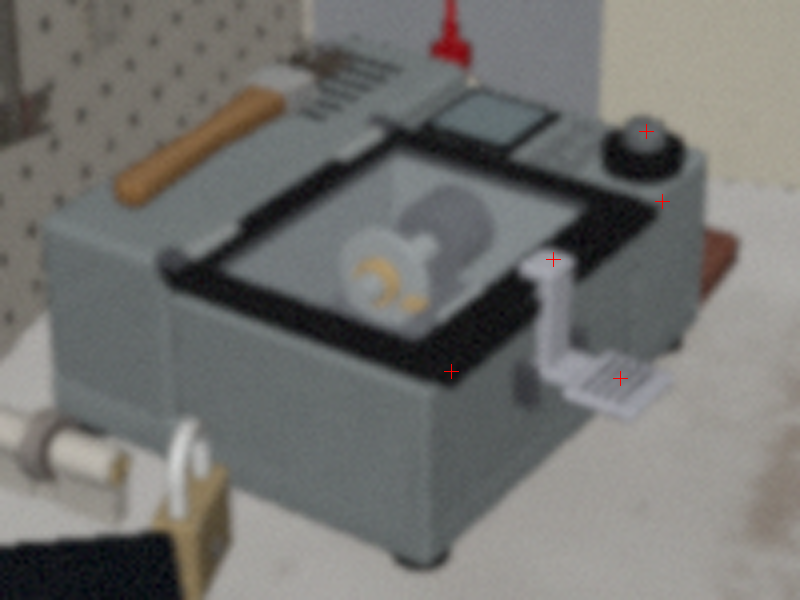

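The projected points land within about 3 mm of the real features, so the fit is good enough. Next is a planner helper and the approach.

```bash
cat >> h.py <<'E'
from scipy.spatial.transform import Rotation as Ro
def frame():
    th,tx,ty=np.load("pose.npy"); return np.array([[np.cos(th),-np.sin(th),0],[np.sin(th),np.cos(th),0],[0,0,1]]),np.array([tx,ty,0])
def tool(a):  # tool leaning a deg, body towards machine front
    B,_=frame(); s,c=np.sin(np.radians(a)),np.cos(np.radians(a))
    return B@np.array([[c,0,s],[0,-1,0],[s,0,-c]])
def delta(tcp,R):
    s=sense(); R0=s["ee_rot"]
    print("d",np.round(Ro.from_matrix(R0.T@R).as_rotvec(),3),np.round(R0.T@(tcp-s["tcp_pos"])*100,2))
def low(m,a):  # tcp for lowest (front) tip corner at machine point m (mm)
    B,t=frame(); R=tool(a); return B@(np.array(m)/1e3)+t+R@[.0095,0,-tip_reach],R
def rep():
    s=sense(); B,t=frame(); R=s["ee_rot"]; q=lambda v:np.round(B.T@(s["tcp_pos"]+R@v-t)*1e3,1)
    print("t",s["time_s"],"front corner",q([-.0095,0,tip_reach]),"rear corner",q([.0095,0,tip_reach]),"z",np.round(B.T@R[:,2],2),"F",np.round(B.T@s["wrist_force"],2),"J",np.round(s["joints"],0),"w",s["gripper_width"])
E
python3 - <<'E'
from h import *
rep(); delta(np.array([.40,.12,.30]),tool(0)); 
E
```

```text
t 0.25 front corner [-536.4  777.1  222. ] rear corner [-517.5  775.6  222. ] z [ 0. -0. -1.] F [ 0.06  0.23 -0.04] J [ 83.  22.   0.  -0. -68. -15.] w 1.0014849413360334
d [ 0.001 -0.    -0.079] [32.63 36.41 -5.86]
```

Emit:
{"api": "arm_command", "payload": {
  "deltas": [
    [0,0,-0.079,4,4.5,-2,1],
    [0,0,-0.079,7,8,-4,1],
    [0,0,-0.079,10,11,-5.9,1],
    [0,0,-0.079,13,14,-5.9,1],
    [0,0,-0.079,16,17.5,-5.9,1],
    [0,0,-0.079,19,21,-5.9,1],
    [0,0,-0.079,22,24.5,-5.9,1],
    [0,0,-0.079,25,28,-5.9,1]
  ]
}}

```text
time_s: 0.92
tcp_pos: [0.3442, 0.2734, 0.3005]
ee_rot: [[0.954, -0.299, 0.0], [-0.299, -0.954, 0.001], [0.0, -0.001, -1.0]]
wrist_force: [1.2, 1.1, -0.3]
gripper_width: 0.479
gripper_force: 0.0
```

```bash
python3 - <<'E'
from h import *
rep(); p,R=low([-125,30,140],38); print(p); delta(p,R)
E
```

```text
t 0.9167 front corner [-339.1  517.4  281.5] rear corner [-320.1  517.5  281.5] z [ 0.  0. -1.] F [ 0.79  1.4  -0.29] J [ 60.   1. -18.  -0. -71.  13.] w 0.4792230360051386
[ 0.38952881 -0.25167175  0.16082099]
d [-0.001  0.663  0.   ] [20.   48.77 13.92]
```

Emit:
{"api": "arm_command", "payload": {
  "deltas": [
    [0,0,0,3,3.5,0,1],
    [0,0.06,0,6,7,0,1],
    [0,0.12,0,9,10.5,0,1],
    [0,0.2,0,12,14,0,1],
    [0,0.28,0,14,18,0,1],
    [0,0.36,0,15,22,0,1],
    [0,0.44,0,16,26,0,1],
    [0,0.5,0,17,30,0,1]
  ]
}}

```text
time_s: 1.58
tcp_pos: [0.4162, -0.0447, 0.2998]
ee_rot: [[0.837, -0.297, 0.46], [-0.26, -0.955, -0.144], [0.482, 0.001, -0.876]]
wrist_force: [1.1, -1.8, 0.1]
gripper_width: 0.01
gripper_force: 0.0
```

```bash
python3 - <<'E'
from h import *
rep(); p,R=low([-125,30,140],38); print(p); delta(p,R)
E
```

```text
t 1.5833 front corner [-164.8  235.4  278.6] rear corner [-148.2  235.5  287.7] z [ 0.48  0.   -0.88] F [ 1.59 -1.4   0.05] J [ 28. -16. -48.  31. -41.  24.] w 0.009669003442574422
[ 0.38952881 -0.25167175  0.16082099]
d [-0.001  0.16   0.002] [-3.56 20.55 13.92]
```

Emit:
{"api": "arm_command", "payload": {
  "deltas": [
    [0,0.03,0,-1.5,3.5,1,1],
    [0,0.08,0,-3,7,2,1],
    [0,0.13,0,-4.5,10.5,3,1],
    [0,0.16,0,-5,14,4,1],
    [0,0.16,0,-5,17.5,6,1],
    [0,0.16,0,-5,20.5,8,1],
    [0,0.16,0,-4.5,20.5,11,1],
    [0,0.16,0,-3.6,20.5,13.9,1]
  ]
}}

```text
time_s: 2.25
tcp_pos: [0.3418, -0.221, 0.2239]
ee_rot: [[0.774, -0.304, 0.556], [-0.246, -0.953, -0.179], [0.584, 0.002, -0.812]]
wrist_force: [0.5, 0.6, -0.8]
gripper_width: 0.004
gripper_force: 0.0
```

```bash
python3 - <<'E'
from h import *
rep(); p,R=low([-125,30,72],38); print(p); delta(p,R)
E
```

```text
t 2.25 front corner [-180.6   44.9  202.9] rear corner [-165.1   44.9  214. ] z [ 0.58 -0.   -0.81] F [ 0.27  0.67 -0.84] J [-10. -15. -61.  31.  -9.  53.] w 0.003825138301362401
[ 0.38952881 -0.25167175  0.09282099]
d [ 0.004  0.04  -0.003] [-3.2   1.45 13.84]
```

```bash
python3 - <<'E'
from h import *
for a in (25,30,36):
    p,R=low([-130,30,110],a); print(a,p); delta(p,R)
E
```

```text
25 [ 0.38933    -0.2516094   0.13123472]
d [ 0.004 -0.187 -0.003] [-0.98  1.45 10.71]
30 [ 0.38756196 -0.25105494  0.13120448]
d [ 0.004 -0.1   -0.003] [-1.13  1.46 10.61]
36 [ 0.38545371 -0.25039378  0.13095528]
d [ 0.004  0.005 -0.003] [-1.33  1.46 10.5 ]
```

Emit:
{"api": "arm_command", "payload": {
  "deltas": [
    [0,-0.1,0,2,1.4,3,1],
    [0,-0.1,0,1,1.4,5,1],
    [0,-0.1,0,0,1.4,8,1],
    [0,-0.1,0,-1.1,1.4,10.6,1],
    [0,-0.1,0,-1.1,1.4,10.6,1]
  ]
}}

```text
time_s: 2.67
tcp_pos: [0.3876, -0.2612, 0.1407]
ee_rot: [[0.835, -0.284, 0.47], [-0.26, -0.958, -0.117], [0.484, -0.025, -0.875]]
wrist_force: [0.0, 1.3, 0.1]
gripper_width: 0.005
gripper_force: 0.0
```

```bash
python3 - <<'E'
from h import *
rep()
for a in (30,36):
    p,R=low([-125,30,72],a); print(a,p); delta(p,R)
E
```

```text
t 2.6667 front corner [-127.3   20.8  119.5] rear corner [-110.7   20.9  128.7] z [ 0.48  0.03 -0.87] F [-0.34  1.24  0.12] J [-14.   4. -48.  -0.  -9.  87.] w 0.0053205813243242354
30 [ 0.39233286 -0.25255112  0.09320448]
d [-0.029  0.018  0.001] [-2.13 -0.85  4.28]
36 [ 0.3902246  -0.25188996  0.09295528]
d [-0.03   0.123 -0.   ] [-2.33 -0.85  4.19]
```

Past a lean of about 29° joint 5 hits its limit, so I'll use 20°, which still clears the guard.

```bash
python3 - <<'E'
from h import *
p,R=low([-126,30,72],20); print(p); delta(p,R)
E
```

```text
[ 0.39491053 -0.25335949  0.09310335]
d [-0.029 -0.156  0.004] [-1.89 -0.84  4.42]
```

Emit:
{"api": "arm_command", "payload": {
  "deltas": [
    [-0.029,-0.08,0.004,0,-0.8,0,1],
    [-0.029,-0.156,0.004,-1,-0.8,1.5,1],
    [-0.029,-0.156,0.004,-1.5,-0.8,3,1],
    [-0.029,-0.156,0.004,-1.5,-0.8,3,1],
    [-0.029,-0.156,0.004,-1.5,-0.8,3,1],
    [-0.029,-0.156,0.004,-1.5,-0.8,3,1]
  ]
}}

```text
time_s: 3.17
tcp_pos: [0.3903, -0.2533, 0.1099]
ee_rot: [[0.895, -0.3, 0.33], [-0.281, -0.954, -0.104], [0.346, 0.001, -0.938]]
wrist_force: [0.1, -0.5, -0.1]
gripper_width: 0.0
gripper_force: 0.0
```

```bash
python3 - <<'E'
from h import *
rep()
p,R=low([-126,30,70],20); print(p); delta(p,R)
s=capture("side"); cv2.imwrite("pics/s2.png",cv2.resize(s["pixels"][150:340,230:430],None,fx=3,fy=3,interpolation=cv2.INTER_CUBIC))
E
```

```text
t 3.1667 front corner [-130.4   28.6   88.8] rear corner [-112.5   28.6   95.4] z [ 0.35 -0.   -0.94] F [ 0.25 -0.48 -0.09] J [-12.   9. -48.   9. -13.  76.] w 0.0001855677283159398
[ 0.39491053 -0.25335949  0.09110335]
d [ 0.001 -0.004 -0.   ] [-0.23 -0.14  1.92]
```

View pics/s2.png

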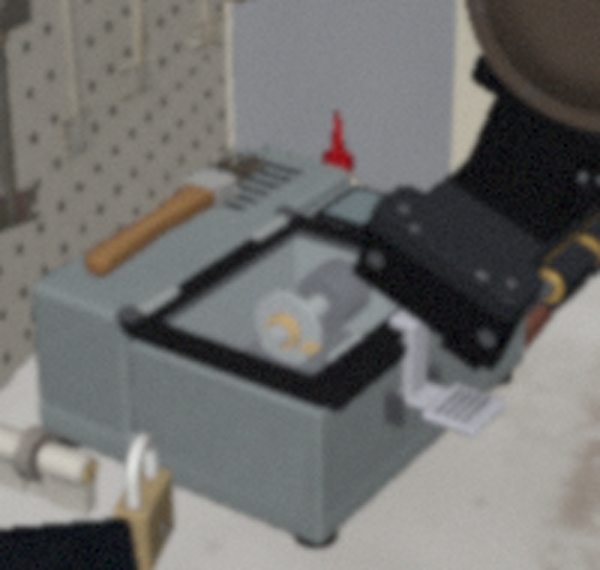

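The picture shows the gripper over the tab, but the fingers are hard to make out. I'll project the tip points and look from the wrist camera.

```bash
python3 - <<'E'
from h import *
s=sense(); R=s["ee_rot"]; p=s["tcp_pos"]
pts=[p+R@np.array(v) for v in [(0,0,.019),(0,.015,.019),(0,-.015,.019),(0,0,0),(0,0,-.051),(0,.095,-.051),(0,-.095,-.051)]]
c=capture("side"); print(np.round((proj(c,pts)-[230,150])*3))
w=capture("wrist"); im=w["pixels"].copy()
th=np.load("pose.npy"); B,t=frame()
for q in proj(w,[pts[0],B@[-.122,.03,.0615]+t,B@[-.092,.03,.102]+t]):
    print(q)
    if abs(q).max()<2000: cv2.drawMarker(im,tuple(int(x) for x in q),(0,0,255),0,14,1)
cv2.imwrite("pics/w1.png",im)
E
```

```text
[[468. 348.]
 [484. 335.]
 [452. 361.]
 [482. 320.]
 [520. 240.]
 [611. 167.]
 [411. 327.]]
[320.49566625 301.54636757]
[317.75768946 296.84956748]
[317.22097662 243.41095322]
```

View pics/w1.png

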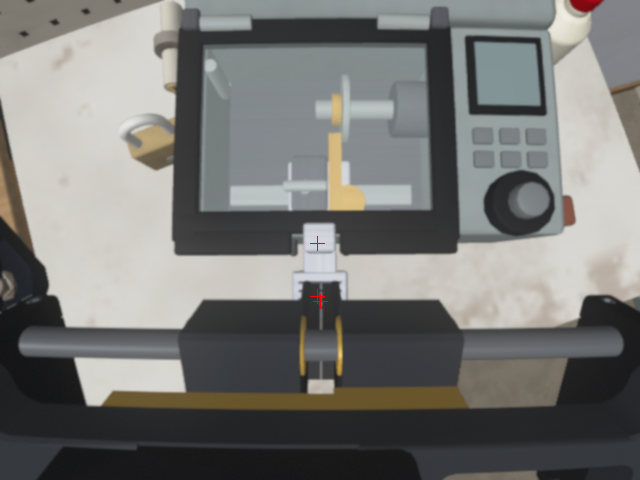

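The wrist view shows the closed fingers directly above the pad, with the tip at (320,301) and the pad centre at (318,297). The yaw is aligned, so I'll descend.

Emit:
{"api": "arm_command", "payload": {
  "deltas": [
    [0,0,0,-0.1,-0.1,1,1],
    [0,0,0,-0.2,-0.1,1.9,1],
    [0,0,0,-0.35,-0.1,2.3,1],
    [0,0,0,-0.35,-0.1,2.3,1]
  ]
}}

```text
time_s: 3.65
tcp_pos: [0.3948, -0.2558, 0.0886]
ee_rot: [[0.896, -0.301, 0.328], [-0.284, -0.954, -0.1], [0.343, -0.003, -0.939]]
wrist_force: [0.0, -0.3, -0.2]
gripper_width: -0.001
gripper_force: 0.0
```

```bash
python3 - <<'E'
from h import *
rep()
p,R=low([-126,30,54],20); print(p); delta(p,R)
E
```

```text
t 3.65 front corner [-125.4   27.7   67.5] rear corner [-107.5   27.6   74. ] z [ 0.34  0.   -0.94] F [ 0.13 -0.27 -0.23] J [-12.  12. -49.  10.  -9.  75.] w -0.0010767034675242771
[ 0.39491053 -0.25335949  0.07510335]
d [-0.003 -0.001 -0.003] [-0.52 -0.23  1.25]
```

```bash
python3 - <<'E'
from h import *
for z in(67,55):
  p,R=low([-129,30,z],14); print(p); delta(p,R)
E
```

```text
[ 0.39414013 -0.25311788  0.08773388]
d [-0.003 -0.105 -0.002] [-0.17 -0.24  0.03]
[ 0.39414013 -0.25311788  0.07573388]
d [-0.003 -0.105 -0.002] [-0.58 -0.23  1.16]
```

Emit:
{"api": "arm_command", "payload": {
  "deltas": [
    [0,-0.105,0,-0.1,-0.2,-0.1,1],
    [0,-0.105,0,-0.2,-0.2,0.1,1],
    [0,-0.105,0,-0.3,-0.2,0.4,1],
    [0,-0.105,0,-0.4,-0.2,0.65,1],
    [0,-0.105,0,-0.4,-0.2,0.65,1]
  ]
}}

```text
time_s: 4.07
tcp_pos: [0.3941, -0.2534, 0.081]
ee_rot: [[0.925, -0.3, 0.234], [-0.292, -0.954, -0.071], [0.245, -0.003, -0.97]]
wrist_force: [2.0, -0.1, 0.9]
gripper_width: 0.007
gripper_force: 0.6
```

```bash
python3 - <<'E'
from h import *
rep()
p,R=low([-129,30,54],14); print(p); delta(p,R)
E
```

```text
t 4.0667 front corner [-128.9   29.8   60.3] rear corner [-110.5   29.8   64.9] z [ 0.24  0.   -0.97] F [1.94 0.48 0.9 ] J [-12.  14. -44.   4. -19.  81.] w 0.007173411417204308
[ 0.39414013 -0.25311788  0.07473388]
d [-0.003 -0.003 -0.001] [-0.16 -0.02  0.61]
```

Emit:
{"api": "arm_command", "payload": {
  "deltas": [
    [0,0,0,-0.05,0,0.2,1],
    [0,0,0,-0.1,0,0.4,1],
    [0,0,0,-0.15,0,0.55,1],
    [0,0,0,-0.15,0,0.65,1],
    [0,0,0,-0.15,0,0.65,1]
  ]
}}

```text
time_s: 4.48
tcp_pos: [0.3943, -0.2534, 0.0744]
ee_rot: [[0.925, -0.3, 0.232], [-0.292, -0.954, -0.07], [0.243, -0.003, -0.97]]
wrist_force: [0.9, -0.9, 2.7]
gripper_width: 0.007
gripper_force: 1.3
```

```bash
python3 - <<'E'
from h import *
rep()
c=capture("top"); w=capture("wrist")
cv2.imwrite("pics/tw.png",np.hstack([cv2.resize(w["pixels"],(400,300)),cv2.resize(c["pixels"][170:350,240:480],(400,300))]))
E
```

```text
t 4.4833 front corner [-128.8   29.8   53.7] rear corner [-110.3   29.8   58.3] z [ 0.24  0.   -0.97] F [ 1.09 -0.56  2.66] J [-12.  14. -44.   4. -17.  81.] w 0.007124592517659474
```

View pics/tw.png

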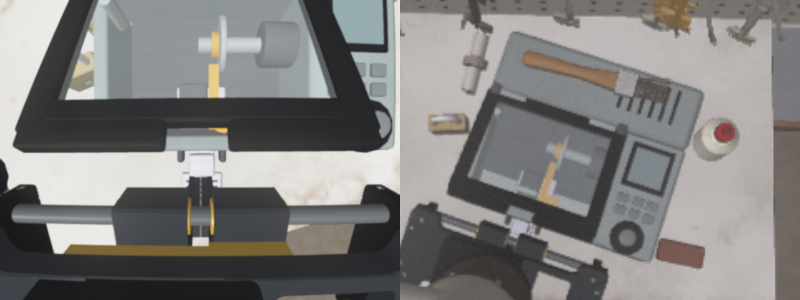

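The wrist view shows the guard has let go and is rising, with its front edge now clear of the hook. I'll wait a few rows, then back off forward and up.

Emit:
{"api": "arm_command", "payload": {
  "deltas": [
    [0,0,0,0,0,0,1],
    [0,0,0,0,0,0,1],
    [0,0,0,0,0,0,1],
    [0,0,0,0,0,0,1],
    [0,0,0,-1.0,0,-1,1],
    [0,0,0,-2.0,0,-2,1],
    [0,0,0,-3.0,0,-3,1],
    [0,0,0,-3.0,0,-3,1]
  ]
}}

```text
time_s: 5.25
tcp_pos: [0.3561, -0.2416, 0.096]
ee_rot: [[0.926, -0.301, 0.229], [-0.293, -0.954, -0.069], [0.239, -0.003, -0.971]]
wrist_force: [-0.9, -0.5, 0.5]
gripper_width: 0.003
gripper_force: 0.0
```

```bash
python3 - <<'E'
from h import *
rep()
c=capture("side"); w=capture("wrist")
cv2.imwrite("pics/tw2.png",np.hstack([cv2.resize(w["pixels"],(400,300)),cv2.resize(c["pixels"][160:325,220:440],(400,300))]))
B,t=frame()
for th in(.5,.6,.7,.8):
  e=[[*(B@[.028-.126*np.cos(th),.032+s,.092+.126*np.sin(th)]+t)] for s in(-.0735,.0735)]
  print(th,np.round(proj(w,e)*.625),np.round((proj(c,e)-[220,160])*400/220)+[400,0])
E
```

```text
t 5.25 front corner [-168.8   29.6   75.3] rear corner [-150.4   29.6   79.8] z [ 0.24  0.   -0.97] F [-0.72 -0.77  0.52] J [-12.   9. -47.   4. -20.  81.] w 0.003119712846434169
0.5 [[351.  65.]
 [ 41.  66.]] [[706.  81.]
 [606. 152.]]
0.6 [[368.  42.]
 [ 23.  43.]] [[700.  68.]
 [599. 137.]]
0.7 [[386.  11.]
 [  4.  12.]] [[692.  55.]
 [590. 122.]]
0.8 [[405. -27.]
 [-16. -24.]] [[684.  42.]
 [580. 107.]]
```

View pics/tw2.png

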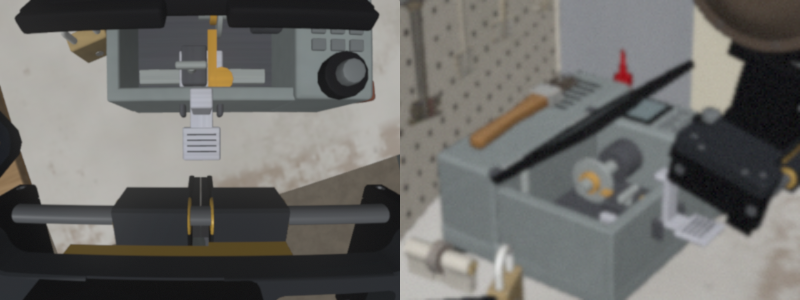

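The guard rests at about 0.7 rad and the tab is back up (left panel, pad at (202,143)). Next I plan the push on the left lip.

```bash
cat >> h.py <<'E'
def rear(m,a):
    B,t=frame(); R=tool(a); return B@(np.array(m)/1e3)+t+R@[-.0095,0,-tip_reach],R
def via(th,a,lead=0,y=72,ins=18):
    s,c=np.sin(th),np.cos(th); ar=np.radians(a); h=np.array([28,92.]); n=4*np.array([-s,-c])
    if th<np.pi/2-ar: q=h+126*np.array([-c,s])+n-ins*np.array([-np.sin(ar),np.cos(ar)])
    else: q=h+(126-ins)*np.array([-c,s])+n
    q=q-lead*np.array([-s,-c])
    return rear([q[0],y,q[1]],a)
E
python3 - <<'E'
from h import *
delta(*rear([-110,72,150],18))
for th in(.6,.7,.8,.9,1.0): print(th,end=" "); delta(*via(th,20))
E
```

```text
d [-0.003  0.071 -0.002] [ 5.2  -4.25 -5.82]
0.6 d [-0.003  0.105 -0.002] [ 8.65 -4.25 -4.18]
0.7 d [-0.003  0.105 -0.002] [ 9.6  -4.26 -5.  ]
0.8 d [-0.003  0.105 -0.002] [10.64 -4.26 -5.72]
0.9 d [-0.003  0.105 -0.002] [11.74 -4.26 -6.33]
1.0 d [-0.003  0.105 -0.002] [12.89 -4.27 -6.83]
```

Emit:
{"api": "arm_command", "payload": {
  "deltas": [
    [0,0.02,0,1,-2,-3,1],
    [0,0.05,0,3,-4,-5,1],
    [0,0.1,0,5.2,-4.2,-5.8,1],
    [0,0.1,0,7,-4.2,-5.0,1],
    [0,0.1,0,8,-4.2,-4.3,1],
    [0,0.1,0,8.6,-4.2,-4.2,1],
    [0,0.1,0,8.6,-4.2,-4.2,1]
  ]
}}

```text
time_s: 5.93
tcp_pos: [0.4429, -0.2248, 0.1572]
ee_rot: [[0.898, -0.3, 0.321], [-0.284, -0.954, -0.099], [0.336, -0.003, -0.942]]
wrist_force: [0.0, 1.4, -0.9]
gripper_width: 0.008
gripper_force: 0.0
```

```bash
python3 - <<'E'
from h import *
rep()
for th in(.7,.8,.9,1.0,1.1,1.2): print(th,end=" "); delta(*via(th,20))
c=capture("side"); w=capture("wrist")
cv2.imwrite("pics/tw3.png",np.hstack([cv2.resize(w["pixels"],(400,300)),cv2.resize(c["pixels"][120:285,220:440],(400,300))]))
E
```

```text
t 5.9333 front corner [-88.9  71.7 136.1] rear corner [-71.   71.7 142.5] z [ 0.34  0.   -0.94] F [-0.4   1.36 -0.89] J [ -6.   7. -41.   9. -23.  71.] w 0.0078000038005107694
0.7 d [-0.002  0.006 -0.002] [ 0.93 -0.04 -0.8 ]
0.8 d [-0.002  0.006 -0.002] [ 2.03 -0.04 -1.41]
0.9 d [-0.002  0.006 -0.002] [ 3.19 -0.05 -1.91]
1.0 d [-0.002  0.006 -0.002] [ 4.39 -0.05 -2.3 ]
1.1 d [-0.002  0.006 -0.002] [ 5.62 -0.05 -2.56]
1.2 d [-0.002  0.006 -0.002] [ 6.87 -0.05 -2.7 ]
```

View pics/tw3.png

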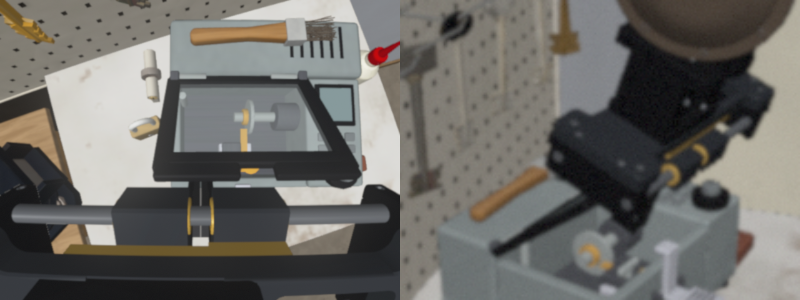

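The fingers are under the left lip at (200,185) in the left panel, clear of the notch at (250,175). I'll push slowly along the arc.

Emit:
{"api": "arm_command", "payload": {
  "deltas": [
    [0,0,0,0.5,0,-0.4,1],
    [0,0,0,0.95,0,-0.8,1],
    [0,0,0,1.5,0,-1.1,1],
    [0,0,0,2.0,0,-1.4,1],
    [0,0,0,2.6,0,-1.65,1],
    [0,0,0,3.2,0,-1.9,1],
    [0,0,0,3.8,0,-2.1,1]
  ]
}}

```text
time_s: 6.62
tcp_pos: [0.4697, -0.2334, 0.1914]
ee_rot: [[0.897, -0.3, 0.324], [-0.283, -0.954, -0.099], [0.338, -0.003, -0.941]]
wrist_force: [-1.1, 0.0, 0.8]
gripper_width: 0.003
gripper_force: 0.5
```

```bash
python3 - <<'E'
from h import *
rep()
for th in(1.0,1.1,1.2,1.3,1.4): print(th,end=" "); delta(*via(th,24))
E
```

```text
t 6.6167 front corner [-60.7  71.5 170.3] rear corner [-42.8  71.4 176.8] z [ 0.34  0.   -0.94] F [-1.02 -0.31  0.76] J [ -7.   7. -34.   7. -30.  74.] w 0.003290764768382117
1.0 d [-0.002  0.074 -0.002] [ 0.58 -0.06  0.05]
1.1 d [-0.002  0.074 -0.002] [ 1.81 -0.06 -0.21]
1.2 d [-0.002  0.074 -0.002] [ 2.98 -0.07 -0.34]
1.3 d [-0.002  0.074 -0.002] [ 4.06 -0.07 -0.35]
1.4 d [-0.002  0.074 -0.002] [ 5.14 -0.07 -0.26]
```

Emit:
{"api": "arm_command", "payload": {
  "deltas": [
    [0,0.02,0,0.6,0,0,1],
    [0,0.04,0,1.2,0,-0.1,1],
    [0,0.07,0,1.8,0,-0.2,1],
    [0,0.07,0,2.4,0,-0.3,1],
    [0,0.07,0,3.0,0,-0.35,1],
    [0,0.07,0,3.55,0,-0.35,1],
    [0,0.07,0,4.1,0,-0.35,1]
  ]
}}

```text
time_s: 7.2
tcp_pos: [0.5056, -0.2448, 0.2081]
ee_rot: [[0.873, -0.3, 0.385], [-0.276, -0.954, -0.118], [0.403, -0.003, -0.915]]
wrist_force: [-0.9, -0.4, 0.0]
gripper_width: 0.006
gripper_force: 0.3
```

```bash
python3 - <<'E'
from h import *
rep()
for th in(1.3,1.4,1.5,1.6,1.7,1.8): print(th,end=" "); delta(*via(th,28))
w=capture("wrist");c=capture("side")
cv2.imwrite("pics/tw4.png",np.hstack([cv2.resize(w["pixels"],(400,300)),cv2.resize(c["pixels"][80:305,180:480],(400,300))]))
E
```

```text
t 7.2 front corner [-21.5  71.4 186.9] rear corner [ -4.1  71.4 194.5] z [ 0.4   0.   -0.92] F [-0.77 -0.65  0.03] J [ -7.   8. -31.   8. -27.  73.] w 0.005994195331272255
1.3 d [-0.002  0.074 -0.002] [-0.18 -0.07  0.01]
1.4 d [-0.002  0.074 -0.002] [ 0.89 -0.07  0.18]
1.5 d [-0.002  0.074 -0.002] [ 1.94 -0.07  0.45]
1.6 d [-0.002  0.074 -0.002] [ 2.95 -0.07  0.83]
1.7 d [-0.002  0.074 -0.002] [ 3.92 -0.07  1.31]
1.8 d [-0.002  0.074 -0.002] [ 4.84 -0.07  1.88]
```

View pics/tw4.png

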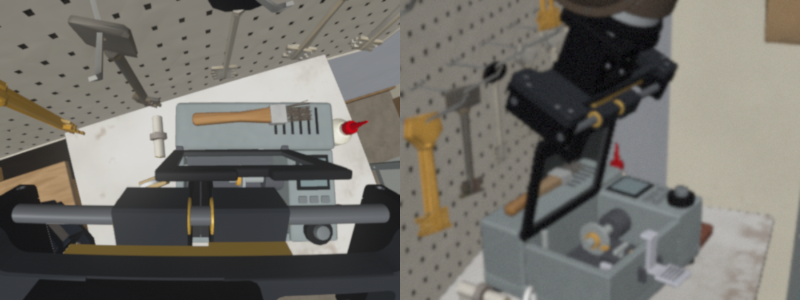

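The guard follows, now at about 1.3 rad, and the hanging keys stay well clear. I'll continue past upright.

Emit:
{"api": "arm_command", "payload": {
  "deltas": [
    [0,0.04,0,0.3,0,0.05,1],
    [0,0.07,0,0.9,0,0.2,1],
    [0,0.07,0,1.4,0,0.3,1],
    [0,0.07,0,1.95,0,0.45,1],
    [0,0.07,0,2.45,0,0.65,1],
    [0,0.07,0,2.95,0,0.85,1],
    [0,0.07,0,3.45,0,1.05,1]
  ]
}}

```text
time_s: 7.88
tcp_pos: [0.54, -0.2555, 0.2123]
ee_rot: [[0.843, -0.3, 0.446], [-0.267, -0.954, -0.137], [0.466, -0.003, -0.885]]
wrist_force: [-0.8, -0.2, -0.4]
gripper_width: 0.006
gripper_force: 0.1
```

```bash
python3 - <<'E'
from h import *
rep()
for th in(1.7,1.8): print(th,end=" "); delta(*via(th,28))
E
```

```text
t 7.8833 front corner [ 16.   71.4 191.1] rear corner [ 32.8  71.4 200. ] z [ 0.47  0.   -0.88] F [-0.67 -0.39 -0.44] J [ -8.  10. -31.  11. -22.  71.] w 0.005979755475195841
1.7 d [-0.002  0.004 -0.002] [ 0.43 -0.07  0.27]
1.8 d [-0.002  0.004 -0.002] [ 1.31 -0.07  0.91]
```

Emit:
{"api": "arm_command", "payload": {
  "deltas": [
    [0,0,0,0.3,0,0.2,1],
    [0,0,0,0.6,0,0.4,1],
    [0,0,0,0.85,0,0.6,1],
    [0,0,0,1.1,0,0.75,1],
    [0,0,0,1.25,0,0.85,1],
    [0,0,0,1.25,0,0.85,1]
  ]
}}

```text
time_s: 8.38
tcp_pos: [0.5536, -0.2599, 0.2103]
ee_rot: [[0.844, -0.3, 0.445], [-0.267, -0.954, -0.137], [0.466, -0.003, -0.885]]
wrist_force: [-0.2, -0.6, -0.6]
gripper_width: 0.004
gripper_force: 0.0
```

```bash
python3 - <<'E'
from h import *
rep()
E
```

```text
t 8.3833 front corner [ 30.3  71.3 189.1] rear corner [ 47.1  71.3 197.9] z [ 0.47  0.   -0.88] F [-0.01 -0.67 -0.63] J [ -8.  11. -29.  11. -23.  72.] w 0.004482561998485934
```

Emit:
{"api": "arm_command", "payload": {
  "deltas": [
    [0,0,0,0.2,0,0.15,1],
    [0,0,0,0.4,0,0.25,1],
    [0,0,0,0.4,0,0.25,1]
  ]
}}

```text
time_s: 8.63
tcp_pos: [0.5554, -0.2607, 0.2096]
ee_rot: [[0.846, -0.301, 0.441], [-0.268, -0.954, -0.137], [0.461, -0.002, -0.887]]
wrist_force: [-10.4, 6.9, 8.2]
gripper_width: 0.001
gripper_force: 6.6
```

Emit:
{"api": "arm_command", "payload": {
  "deltas": [
    [0,0,0,-2,0,-0.8,1],
    [0,0,0,-5,0,-2,1],
    [0,0,0,-8,0,-3,1],
    [0,0,0,-10,0,-5,1],
    [0,0,0,-12,0,-7,1],
    [0,0,0,-12,0,-7,1],
    [0,0,0,-12,0,-7,1]
  ]
}}

```text
time_s: 9.22
tcp_pos: [0.4249, -0.2194, 0.2173]
ee_rot: [[0.842, -0.299, 0.448], [-0.266, -0.954, -0.137], [0.469, -0.004, -0.883]]
wrist_force: [0.0, 0.1, -0.0]
gripper_width: 0.006
gripper_force: 0.0
```

```bash
python3 - <<'E'
from h import *
rep()
c=capture("side");w=capture("wrist");B,t=frame()
for th in(1.57,1.7,1.8):
  e=[[*(B@[.028-.126*np.cos(th),.032+s,.092+.126*np.sin(th)]+t)] for s in(-.0735,.0735)]
  print(th,np.round(proj(w,e)*.625),np.round((proj(c,e)-[180,80])*400/300)+[400,0])
cv2.imwrite("pics/tw5.png",np.hstack([cv2.resize(w["pixels"],(400,300)),cv2.resize(c["pixels"][80:305,180:480],(400,300))]))
E
```

```text
t 9.2167 front corner [-104.6   71.5  196. ] rear corner [-87.8  71.5 204.9] z [ 0.47  0.   -0.88] F [ 0.01  0.12 -0.02] J [ -5.  -3. -46.  16. -21.  64.] w 0.0062263139369604665
1.57 [[330.  44.]
 [161.  42.]] [[598.  93.]
 [516. 133.]]
1.7 [[327.  29.]
 [162.  27.]] [[586.  91.]
 [504. 131.]]
1.8 [[324.  19.]
 [163.  17.]] [[578.  91.]
 [496. 131.]]
```

View pics/tw5.png

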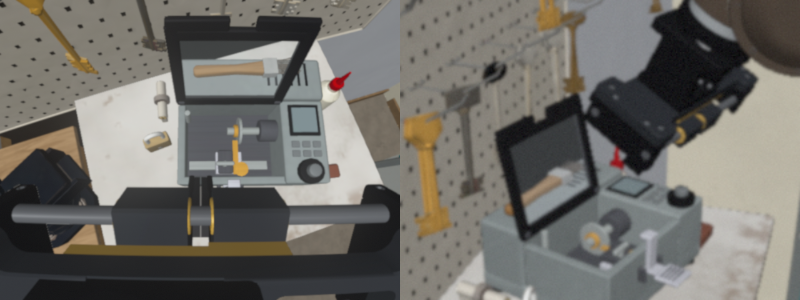

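The guard's front edge runs from (164,17) to (322,18), which matches the 1.8 rad projection. The stop was felt at about 14 N and the arm is clear, so I'll hand it in.

```bash
python3 -c "
from h import *
print(sense()['wrist_force']); print(finish_job())"
```

```text
[-0.34270804 -0.77252158 -0.50564226]
the job is handed in; nothing more can be done
None
```

The job is handed in: the guard is fully open on its stop at about 1.8 rad, the release tab is back up, nothing else was touched, and the arm is clear; the verdict itself was not shown.

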